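# Press a pivot bushing home in an old shutter rail

### The arm

A 6-joint arm with a two-finger parallel gripper is mounted at the origin on the work surface. World frame = base frame: x ahead of the robot, y to its left, z up, the work surface at z = 0. Lengths are in mm, angles in rad, forces in N, time in s.
With the tool pointing down it reaches from about 275 to 750 mm from the base axis. Payload 10.2 kg.
Tool frame: the origin (TCP) lies midway between the tips of the shut fingers; the grasp point (between the pads) lies 19 mm behind it; z points along the fingers, y is the line along which they close (so a half turn about z gives the same grasp; the last joint's range is limited). The gripper opens to 85 mm and grips with 20 to 120 N. Pads are 22 mm wide; open, the fingers measure 114 mm over their backs; the gripper's body (76 mm by 85 mm) begins 54 mm behind the grasp point. The pads swing forward as they close: fully open they stand 13 mm farther back than shut.
Start: joints at [-1.382, 0.313, 1.498, -0, 1.331, -0.223], TCP at [210.124, -481.123, 231.294] pointing down, gripper open.
Joint ranges: [-2.94, 2.94], [-0.97, 2.17], [0.19, 2.56], [-1.23, 4.37], [0.02, 3.11], [-2.88, 2.88]. Speed limits (rad/s): [2.39, 2.39, 3.01, 3.14, 3.14, 3.14].

### API

Orientations are given as a unit quaternion [w, x, y, z].
In Python, from rig import sense, capture, finish_job, find_in, place_of gives the robot as it stands. The module is installed in compiled form; this text tells all that it offers.
- The arm moves only by the shell command python3 -m jog 'ROWS' [FORCE]. ROWS is JSON, a list of rows, each an object of numbers: "tx", "ty", "tz": the shift along the tool's x, y, z in mm; "ax", "ay", "az": the turn, a rotation vector about the tool's x, y, z in rad; "jaw": the closure, from -1 (fully open) to 1 (shut), so that 0 is half open. In form: [{"tx": .., "ty": .., "tz": .., "ax": .., "ay": .., "az": .., "jaw": ..}, ...]. A call has 1 to 5 rows; each row shifts and turns the commanded pose from where the row before left it, along the tool's axes as they then stand; what a row does not reach is not made up. A row lasts 1/8 s, in which the tool goes at most 62.5 mm and 10.7 degrees, less where a joint would pass 70% of its speed; a pose out of reach is approached as far as the arm can. A call with a gripper value outside its range is refused whole. The fingers move at their own pace and stop on an object; FORCE is the grip in N (left out, the last holds). Time passes only in rows, so rows that do not move let the fingers close. It gives the time, the measured TCP pose, the force, the opening and the grip force at its end, in the units of the state.
- sense(): the state, without advancing time (a new reading comes with each control period).
- capture(name): name is "side" or "top"; returns a dict with "color" (420x560x3 uint8, red, green, blue), "depth" (420x560 float32, mm along the optical axis (not along the pixel's ray), 0 where there is no reading), "fx", "fy", "cx", "cy" (pixels), "camera_from_world" (4x4, takes a point from world to camera coordinates). Camera axes: x right, y up, looking along -z (the intrinsics and any distortion apply to the point x, -y, -z); pixel columns grow to the right and rows downward; lengths in mm; the calibration is good to about 2 mm. A picture is of the moment at which its call begins.
- finish_job(): hands the job in; it is judged then, once.
Trained networks look in the newest picture that a camera, given by its name, has taken for a name from the list of things; names that differ only in an ending like _2 or _b are one class to them, and where a whole thing is asked for, a point or a joint stands for the part that bears it (a point fixed in the world has none). Each returns a list of dicts, best first, with "conf" (0 to 1); they miss things now and then, are a little off and sometimes report something else, mostly with a low value. They report only what shows in the picture. A call takes as long as a camera call. They do not tell look-alikes from the thing itself.
- find_in(query, camera): "centre" ([column, row] in pixels, amid what is visible of it).
- place_of(query, camera): "centre" ([column, row] in pixels: a listed point, or the origin of a listed thing).
The state is a dict: "time_s": time; "joints": joint angles; "dq": joint speeds; "tau": joint torques, N m; "eef_pos": TCP position; "ee_rot": TCP orientation; "force": force on the tool from outside, world axes, zero at the start; "wrist_torque": the same for the moment, N m; "grip_width": opening from 0.0 (shut) to 1.0 (fully open); "grip_force": force on a finger pad.
Only numpy, scipy, OpenCV 4.12 (cv2) and the standard library are available. Lean on these libraries where they do the work, as an engineer would, in place of code of your own. Each camera call takes 0.05 s, during which the arm holds its last target. There are 200 camera calls.

### The job

Take the smaller of the two shouldered bronze bushings from the plywood board, start it square in the bore of the steel socket in the old shutter rail, and press it in, steadily and without forcing (more than about 30 N would crush the old timber), until its shoulder sits fully home, flush on the socket face. Then let go and draw back, leaving everything else on the bench where it is.

Things in the scene. Friction and masses are not known exactly. Their poses are not given: they have to be found in the camera images.
- bushing: the bronze bushing to fit: shank 20 mm diameter, 22 mm long (foot 17 mm wide over the last 3 mm), under a round flange 30 mm wide and 6 mm thick; 28 mm tall, about 80 g, 12 mm hole. Stands flange up on the plywood board, in a row of three bronze parts about 80 mm apart, in any order: the smaller of the two with a flange. Origin: centre of the shank's foot; z along its axis to the flange
- shoulder (a point): centre of the underside of the bushing's flange (the shoulder, its seating face), 22 mm above the bushing's origin
- flange_top (a point): centre of the flange's top face, 28 mm above the bushing's origin
- rail: the workpiece: worn, green-flaked timber shutter rail 280 x 110 x 32 mm, long along its x, with a steel socket 64 x 64 mm let into its middle, 6 mm proud. It lies sunk in a black foam mat (320 x 150 mm), cannot shift sideways, but pushed down with over 6 N it settles 2 to 10 mm, unforeseeably, stays there and is then firm. Over 32 N crushes the timber. Origin: centre of its underside, z up
- bore (a point): centre of the bore's mouth, on the socket's flat top face, 38 mm above the rail's origin, 44 to 60 mm above the bench. Bore 21 mm wide, vertical, 30 mm deep. The bushing drops in freely for 6 to 11 mm, then the fit is tight: about 11 N of steady push drives it, until the flange lands on the face and the resistance climbs; about 18 N is plenty. It does not spring back out
- tray: plywood board 250 x 90 x 12 mm, fixed; the three bronze parts stand in a row along its x. Origin: centre of its underside
- bushing_big: larger shouldered bronze bushing, a bystander: shank 28 mm diameter, 26 mm long, flange 40 mm by 6 mm; does not fit the bore. Stands flange up; origin at the centre of its underside
- sleeve: plain bronze sleeve without any shoulder, a bystander: 20 mm diameter, 28 mm tall, upright; origin at the centre of its underside
- jar: small glass jar with a steel lid, 42 mm diameter, 58 mm tall, a bystander between the workpiece and the plywood board; origin at the centre of its underside
- paint_can: paint can, 84 mm diameter, 95 mm tall, a bystander at the back; origin at the centre of its underside
- scraper: paint scraper 240 mm long lying flat at the back, a bystander; origin under its middle
- screwdriver: screwdriver 200 mm long lying between the workpiece and the plywood board, a bystander; origin under its middle
- brush: flat paint brush 200 mm long lying to the left, a bystander; origin under its middle
- sanding_block: cork sanding block 110 x 65 x 34 mm to the right, a bystander; origin at the centre of its underside
There are look-alikes about, which are no part of the job. Leave any black look-alike of the bushing alone.

How it is judged:
By the outcome, as a careful person would: the job done as asked, in the order asked, and still so for the second after the job is handed in, with the robot touching nothing.
It also fails if it takes over 54 s, if anything falls off the work surface, if the arm or the gripper's body presses on something with over 40 N, if the wrist force passes 120 N, or if a joint passes its speed limit or range.

## Working session

There is one attempt and no reset: what is moved stays moved. The work goes in short steps, Python scripts to look and compute and a shell command to move; the robot and the scene stay as the last step left them, time stands still between calls to the robot, and variables do not carry over. Pictures are saved under pics/ and viewed, at most 10 in all, crops included, and the job is handed in when it is done.

```bash
mkdir -p pics
cat > h.py <<'E'
import numpy as np, cv2
from rig import *
def ray_pt(c,px,z):
    M=np.linalg.inv(c["camera_from_world"]); u,v=px
    d=np.array([(u-c["cx"])/c["fx"],-(v-c["cy"])/c["fy"],-1.]); d=M[:3,:3]@d; o=M[:3,3]
    return o+d*(z-o[2])/d[2]
def depth_pt(c,px):
    u,v=[int(round(a)) for a in px]; D=c["depth"][max(v-2,0):v+3,max(u-2,0):u+3]; D=D[D>0]
    if not len(D): return None
    D=np.median(D); M=np.linalg.inv(c["camera_from_world"])
    return (M@np.array([(px[0]-c["cx"])/c["fx"]*D,-(px[1]-c["cy"])/c["fy"]*D,-D,1]))[:3]
E
python3 - <<'E'
from h import *
np.set_printoptions(precision=1,suppress=True)
print({k:(np.round(v,3) if not isinstance(v,dict) else v) for k,v in sense().items()})
for n in("top","side"):
    c=capture(n); cv2.imwrite(f"pics/{n}0.png",c["color"][...,::-1])
    print(n,c["fx"],c["cx"],[k for k in c], np.linalg.inv(c["camera_from_world"])[:3,3])
    for f,qs in((find_in,["bushing","bushing_big","sleeve","tray","rail","jar"]),(place_of,["flange_top","bore","bushing"])):
        for q in qs:
            for r in f(q,n)[:4]: print(f.__name__,q,np.array(r["centre"]),round(r["conf"],2),depth_pt(c,r["centre"]))
E
```

```text
{'time_s': np.float64(0.0), 'joints': array([-1.4,  0.3,  1.5, -0. ,  1.3, -0.2]), 'dq': array([ 0., -0., -0.,  0.,  0.,  0.]), 'tau': array([ -0. , -41.2, -26. ,  -0. ,   0. ,  -0. ]), 'eef_pos': array([ 210.1, -480.9,  230.7]), 'ee_rot': array([-0. ,  1. ,  0.2,  0. ]), 'force': array([0.3, 0.5, 0.1]), 'wrist_torque': array([ 0., -0.,  0.]), 'grip_force': np.float64(0.0), 'grip_width': np.float64(1.001)}
top 524.5080760629105 276.91613573423643 ['color', 'depth', 'fx', 'fy', 'cx', 'cy', 'camera_from_world'] [ 488.1   -6.  1509.9]
call bushing [188.5 197.2] 0.57 [610.  257.9  21.5]
call bushing [218.4 199.1] 0.46 [604.1 170.8  35.7]
call bushing_big [226.5 256.8] 0.44 [441.7 147.8  11.7]
call tray [224.9 226.1] 0.82 [528.8 153.6  13.2]
call rail [369.9 209.8] 0.78 [ 576.7 -254.4   44.7]
call jar [275.8 213.5] 0.47 [563.6   8.3  57.9]
call flange_top [188.8 194.5] 0.62 [617.4 256.5  25.9]
call flange_top [216.1 198.4] 0.5 [606.  177.3  36.3]
call bore [368.7 205.2] 0.64 [ 589.2 -250.2   50.3]
call bushing [216.7 199.4] 0.45 [603.2 175.5  36.1]
call bushing [188.3 197.4] 0.42 [609.4 2
[... 573 characters left out ...]
2.8] 0.43 [595.9 174.   38.4]
call rail [306.5 186.4] 0.83 [ 560.6 -226.    51.8]
call rail [261.2 274. ] 0.58 [602.8 179.1  37.9]
call rail [291.  238.1] 0.39 [562.9  21.3  33.4]
call rail [243.1 218.8] 0.25 [720.5 -88.    1.3]
call jar [291.6 238.9] 0.68 [561.3  21.   30.9]
call flange_top [208.6 289.5] 0.6 [705.9 241.5  27.2]
call flange_top [247.8 302.4] 0.57 [613.6 256.7  21.5]
call flange_top [262.  270.4] 0.56 [604.6 163.7  35.5]
call bore [300.5 181.2] 0.81 [ 584.5 -262.    48. ]
call bushing [248.1 307.6] 0.64 [609.7 269.2  19.2]
call bushing [263.8 276.7] 0.55 [597.1 178.   30. ]
call bushing [206.  297.2] 0.44 [711.4 247.1   8.6]
call bushing [233.  216.5] 0.17 [752.1 -93.6   1.3]
```

View pics/top0.png

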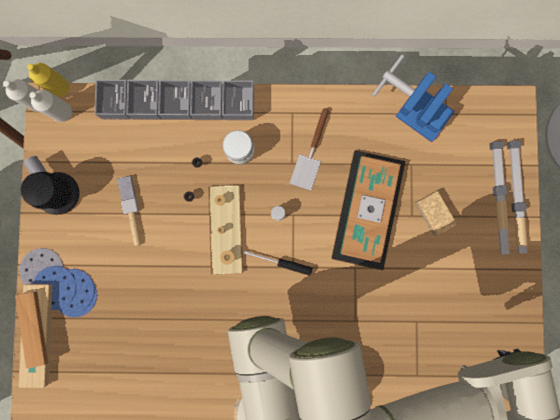

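View pics/side0.png

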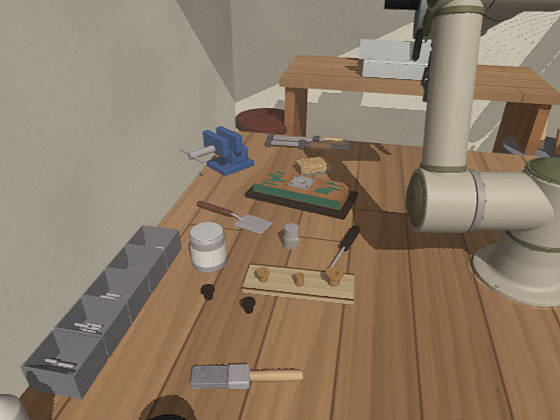

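Run:
```python
from h import *
a=cv2.imread("pics/top0.png")[150:290,150:290]; b=cv2.imread("pics/side0.png")[240:340,190:360]
a=cv2.resize(a,(480,480),interpolation=cv2.INTER_CUBIC);
b=cv2.resize(b,(800,470),interpolation=cv2.INTER_CUBIC)
a=cv2.resize(a,(0,0),fx=1,fy=1)
cv2.imwrite("pics/crop.png",cv2.resize(np.hstack([a[:470],b]),(800,294)) if 0 else np.hstack([cv2.resize(a,(320,320)),cv2.resize(b,(480,320))]))
```

```text
(no output)
```

View pics/crop.png

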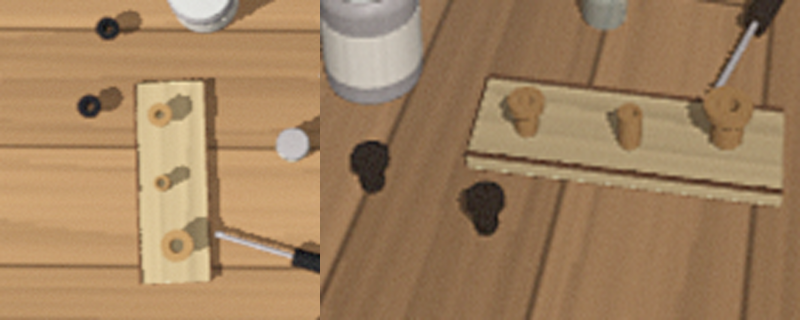

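Top view: the bronze row on the board is flanged at (219,199), plain sleeve at (222,229) and large flanged at (227,257). The black look-alikes are off the board at (197,162) and (189,196). The target is (219,199): it is bronze and on the board, has a shoulder, and its flange is visibly smaller than the one at (227,257). The crop confirms this. The bore is at about (370,209) in the top view and (300,181) in the side view.

Run:
```python
from h import *
np.set_printoptions(precision=2,suppress=True)
print(sense()["ee_rot"])
t=capture("top"); s=capture("side")
def cloud(c):
    v,u=np.mgrid[:420,:560]; D=c["depth"]; M=np.linalg.inv(c["camera_from_world"])
    P=np.stack([(u-c["cx"])/c["fx"]*D,-(v-c["cy"])/c["fy"]*D,-D,np.ones_like(D)],-1)@M.T
    return P[...,:3]
for n,c in(("top",t),("side",s)):
    P=cloud(c); C=c["color"].astype(int)
    # bushing flange: points z 32..46 near
    m=(np.hypot(P[...,0]-605,P[...,1]-172)<35)&(P[...,2]>31)&(P[...,2]<48)
    print(n,"bushing hi pts",m.sum(),P[m].mean(0),(P[m].min(0)+P[m].max(0))/2, "z95",np.percentile(P[m][:,2],[50,90]))
    b=(np.hypot(P[...,0]-600,P[...,1]-172)<40)&(P[...,2]>8)
    tb=(abs(P[...,0]-525)<120)&(abs(P[...,1]-158)<45)&(P[...,2]<20)&(P[...,2]>6); print(" tray z",np.median(P[tb][:,2]),P[tb].mean(0))
    # table z
    g=(abs(P[...,0]-480)<30)&(abs(P[...,1]-50)<30); print(" table z",np.median(P[g][:,2]))
    m=(abs(P[...,0]-583)<45)&(abs(P[...,1]+257)<45)&(P[...,2]>30)&(C.max(-1)-C.min(-1)<25)&(C.mean(-1)>120)
    print(" socket steel",m.sum(),np.median(P[m],0),P[m].mean(0))
    v,u=np.nonzero(m); rect=cv2.minAreaRect(np.c_[u,v].astype(np.float32)); print("  rect px",rect)
    z=np.median(P[m][:,2])
    for zz in(z,52): print("  centre@",zz,ray_pt(c,rect[0],zz))
    # dark bore blob
    gr=C.mean(-1); x0,y0=[int(a) for a in rect[0]]
    w=gr[y0-6:y0+7,x0-6:x0+7]; print(w.astype(int)); 
    dk=np.clip(w.max()*0.75-w,0,None); yy,xx=np.mgrid[y0-6:y0+7,x0-6:x0+7]; cc=((dk*xx).sum()/dk.sum(),(dk*yy).sum()/dk.sum()); print("  dark",cc,ray_pt(c,cc,z))
    # flange
for n,c,x,y,r in(("top",t,219,199,9),("side",s,263,273,13)):
    cr=c["color"][y-r:y+r+1,x-r:x+r+1]; print(cr[...,2].astype(int))
```

```text
[ 0.    0.98  0.2  -0.  ]
top bushing hi pts 84 [601.36 168.56  39.73] [601.43 168.47  39.53] z95 [39.8  45.14]
 tray z 12.23161717260382 [529.2  155.9   12.22]
 table z -0.003761134588785353
 socket steel 501 [ 580.85 -256.24   53.37] [ 579.89 -255.93   53.4 ]
  rect px ((370.9058837890625, 208.42352294921875), (23.42849349975586, 22.994630813598633), 12.528807640075684)
  centre@ 53.372049601072376 [ 580.05 -255.78   53.37]
  centre@ 52 [ 580.13 -256.01   52.  ]
[[193 192 193 193 195 191 192 193 192 189 189 190 189]
 [191 191 190 193 192 193 192 192 194 195 192 193 191]
 [193 191 192 192 192 186 185 188 191 193 194 191 191]
 [192 190 195 189 179 152 141 156 169 184 193 189 192]
 [192 193 189 174 130 102 105 106 108 156 193 196 192]
 [192 192 187 142  82  91 103 103 104 126 185 197 194]
 [189 196 188 135  65  87 111 109 104 102 159 188 192]
 [191 193 180 130  71  82 107 105 105 101 158 187 189]
 [191 193 187 151  88  64  84 100 103 115 160 187 192]
 [191 193 193 180 131  77  68  88 105 136 173 192 192]
 [189 190 191 191 170 135 117 120 136 170 189 192 191]
 [191 189 188 191 192 189 
[... 5305 characters left out ...]
 114 111 109 113 115]
 [119 117 118 117 116 116 116 120 124  96  65  66  70  73  64  69  81 105
  112 109 112 107 107 113 109 107 106]
 [113 116 116 116 115 117 117 119 118 126 106  84  76  80  80  84 108 120
  116 117 110 114 112 112 114 110 114]
 [118 117 114 116 120 114 114 118 115 118 121 121 110 114 125 119 121 119
  116 118 119 116 116 117 117 114 117]
 [113 118 115 114 115 119 113 109 114 113 113 118 117 119 119 113 118 118
  116 117 116 117 118 118 123 117 117]
 [113 114 108 112 114 111 111 114 114 114 116 114 116 114 115 114 114 116
  114 115 115 118 116 112 117 116 119]
 [114 111 116 115 113 114 111 106 116 111 111 114 111 111 113 115 115 117
  113 113 115 115 117 114 116 113 114]]
```

```bash
python3 -m jog '[{"tx":47,"ty":-34.3,"jaw":-0.2},{"tx":47,"ty":-34.3,"jaw":-0.2},{"tx":47,"ty":-34.3,"jaw":-0.2},{"tx":47,"ty":-34.3,"jaw":-0.2},{"tx":47,"ty":-34.3,"jaw":-0.2}]' 30
python3 -m jog '[{"tx":47,"ty":-34.3,"jaw":-0.2},{"tx":47,"ty":-34.3,"jaw":-0.2},{"tx":47,"ty":-34.3,"jaw":-0.2},{"tx":47,"ty":-34.3,"jaw":-0.2},{"tx":40,"ty":-30,"tz":20,"jaw":-0.2}]'
cat > go.py <<'E'
import sys; from h import *
from scipy.spatial.transform import Rotation as R
np.set_printoptions(precision=2,suppress=True)
s=sense(); q=s["ee_rot"]; r=R.from_quat([*q[1:],q[0]]); p=np.array(s["eef_pos"])
t=np.array([float(a) for a in sys.argv[1:4]]); x,y,z=r.as_matrix().T
print("tcp",p,"shift txyz",r.inv().apply(t-p),"yaw",np.degrees(np.arctan2(x[1],x[0])),"z",z.round(4),"grip",s["grip_width"],s["grip_force"],"F",s["force"],"t",s["time_s"],"j",s["joints"])
E
python3 go.py 601.5 168.8 80
python3 -c "
from h import *
c=capture('top');print(ray_pt(c,(219.5,200.),40),ray_pt(c,(370.5,208.55),53.4))"
```

```text
tcp [ 210.12 -481.11  231.28] shift txyz [ 618.78 -438.95  151.3 ] yaw 23.592072621892513 z [-0.  0. -1.] grip 0.9984904608309402 0.0 F [-0.4   0.04  0.97] t 1.1 j [-1.38  0.31  1.5  -0.    1.33 -0.22]
[601.27437911 167.14936438  40.        ] [ 579.68435411 -254.64439583   53.4       ]schema error: expected keys tx, ty, tz, ax, ay, az, jaw
schema error: expected keys tx, ty, tz, ax, ay, az, jaw
```

```bash
python3 -m jog '[{"tx":49,"ty":-35,"tz":0,"ax":0,"ay":0,"az":0,"jaw":-0.2},{"tx":49,"ty":-35,"tz":0,"ax":0,"ay":0,"az":0,"jaw":-0.2},{"tx":49,"ty":-35,"tz":0,"ax":0,"ay":0,"az":0,"jaw":-0.2},{"tx":49,"ty":-35,"tz":0,"ax":0,"ay":0,"az":0,"jaw":-0.2},{"tx":49,"ty":-35,"tz":0,"ax":0,"ay":0,"az":0,"jaw":-0.2}]' 30
python3 -m jog '[{"tx":49,"ty":-35,"tz":0,"ax":0,"ay":0,"az":0,"jaw":-0.2},{"tx":49,"ty":-35,"tz":0,"ax":0,"ay":0,"az":0,"jaw":-0.2},{"tx":49,"ty":-35,"tz":0,"ax":0,"ay":0,"az":0,"jaw":-0.2},{"tx":49,"ty":-35,"tz":0,"ax":0,"ay":0,"az":0,"jaw":-0.2},{"tx":49,"ty":-35,"tz":0,"ax":0,"ay":0,"az":0,"jaw":-0.2}]'
python3 go.py 601.4 168 80
```

```text
time_s: 1.78
eef_pos: [365.3, -221.0, 231.5]
ee_rot: [0.0, 0.979, 0.204, 0.0]
force: [0.7, -0.8, -0.2]
grip_width: 0.604
grip_force: 0.0
time_s: 2.4
eef_pos: [519.9, 37.7, 231.5]
ee_rot: [0.0, 0.979, 0.205, 0.0]
force: [0.3, -0.8, 0.6]
grip_width: 0.599
grip_force: 0.0
tcp [519.9   37.68 231.48] shift txyz [126.8  -86.85 151.49] yaw 23.602370780518516 z [ 0. -0. -1.] grip 0.5994314732850915 0.0 F [ 0.29 -0.8   0.62] t 2.4 j [-0.15  0.3   1.51 -0.    1.33  1.01]
```

```bash
python3 -m jog '[{"tx":47,"ty":-32,"tz":0,"ax":0,"ay":0,"az":0,"jaw":-0.2},{"tx":47,"ty":-32,"tz":15,"ax":0,"ay":0,"az":0,"jaw":-0.2},{"tx":32.8,"ty":-22.8,"tz":45,"ax":0,"ay":0,"az":0,"jaw":-0.2},{"tx":0,"ty":0,"tz":60,"ax":0,"ay":0,"az":0,"jaw":-0.2},{"tx":0,"ty":0,"tz":30,"ax":0,"ay":0,"az":0,"jaw":-0.2}]'
python3 -m jog '[{"tx":0,"ty":0,"tz":0,"ax":0,"ay":0,"az":0,"jaw":-0.2},{"tx":0,"ty":0,"tz":0,"ax":0,"ay":0,"az":0,"jaw":-0.2}]'
python3 go.py 601.4 168 35.5
python3 - <<'E'
from h import *
c=capture("side"); cv2.imwrite("pics/a.png",cv2.resize(c["color"][...,::-1][200:320,190:350],(800,600),interpolation=cv2.INTER_CUBIC))
E
```

```text
time_s: 3.02
eef_pos: [599.1, 166.4, 77.7]
ee_rot: [-0.0, 0.979, 0.205, -0.002]
force: [0.9, -0.3, -0.1]
grip_width: 0.597
grip_force: 0.0
time_s: 3.28
eef_pos: [601.4, 166.1, 83.1]
ee_rot: [0.0, 0.979, 0.204, 0.001]
force: [0.9, 0.3, 0.4]
grip_width: 0.601
grip_force: 0.0
tcp [601.44 166.05  83.12] shift txyz [ 0.61 -1.85 47.62] yaw 23.585897495688585 z [ 0.  0. -1.] grip 0.6010176662550472 0.0 F [0.93 0.34 0.35] t 3.275 j [0.08 0.67 1.35 0.   1.12 1.24]
```

View pics/a.png

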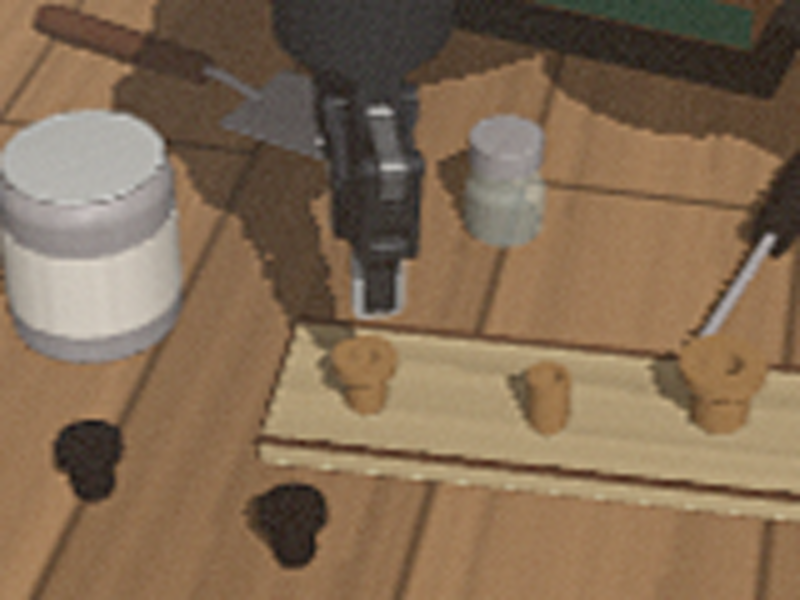

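The crop shows the open fingers at about (378,310) above the small bushing at (363,355). The near finger sits about 10 mm to −x because of the yaw, so they are aligned. I'll descend and close gently.

```bash
python3 -m jog '[{"tx":0.5,"ty":-1,"tz":25,"ax":0,"ay":0,"az":0,"jaw":-0.2},{"tx":0,"ty":0,"tz":20,"ax":0,"ay":0,"az":0,"jaw":-0.2},{"tx":0,"ty":0,"tz":2.5,"ax":0,"ay":0,"az":0,"jaw":-0.2},{"tx":0,"ty":0,"tz":0,"ax":0,"ay":0,"az":0,"jaw":-0.2}]'
python3 -m jog '[{"tx":0,"ty":0,"tz":0,"ax":0,"ay":0,"az":0,"jaw":0.1},{"tx":0,"ty":0,"tz":0,"ax":0,"ay":0,"az":0,"jaw":0.2},{"tx":0,"ty":0,"tz":0,"ax":0,"ay":0,"az":0,"jaw":0.35},{"tx":0,"ty":0,"tz":0,"ax":0,"ay":0,"az":0,"jaw":0.4},{"tx":0,"ty":0,"tz":0,"ax":0,"ay":0,"az":0,"jaw":0.5}]' 20
python3 go.py 601.4 168 35.5
```

```text
time_s: 3.82
eef_pos: [601.4, 167.2, 35.3]
ee_rot: [0.0, 0.979, 0.204, 0.001]
force: [0.2, -0.2, 0.5]
grip_width: 0.599
grip_force: 0.0
time_s: 4.45
eef_pos: [601.0, 167.2, 34.5]
ee_rot: [0.0, 0.979, 0.204, 0.001]
force: [-1.0, -0.4, 5.9]
grip_width: 0.329
grip_force: 19.6
tcp [600.96 167.21  34.5 ] shift txyz [ 0.72 -0.55 -1.  ] yaw 23.597935272091174 z [ 0.  0. -1.] grip 0.32908563461518664 19.631487429142 F [-0.97 -0.37  5.88] t 4.45 j [0.08 0.73 1.38 0.   1.03 1.24]
```

```bash
python3 -m jog '[{"tx":0,"ty":0,"tz":0,"ax":0,"ay":0,"az":0,"jaw":0.0},{"tx":0,"ty":0,"tz":0,"ax":0,"ay":0,"az":0,"jaw":-0.1},{"tx":0,"ty":0,"tz":0,"ax":0,"ay":0,"az":-0.17,"jaw":-0.1},{"tx":0,"ty":0,"tz":0,"ax":0,"ay":0,"az":-0.18,"jaw":-0.1},{"tx":0,"ty":0,"tz":0,"ax":0,"ay":0,"az":-0.18,"jaw":-0.1}]'
python3 -m jog '[{"tx":0,"ty":0,"tz":0,"ax":0,"ay":0,"az":-0.18,"jaw":-0.1},{"tx":0,"ty":0,"tz":0,"ax":0,"ay":0,"az":-0.18,"jaw":-0.1},{"tx":0,"ty":0,"tz":0,"ax":0,"ay":0,"az":-0.18,"jaw":-0.1},{"tx":0,"ty":0,"tz":0,"ax":0,"ay":0,"az":-0.18,"jaw":-0.1},{"tx":0,"ty":0,"tz":0,"ax":0,"ay":0,"az":-0.18,"jaw":-0.1}]'
python3 -m jog '[{"tx":0,"ty":0,"tz":0,"ax":0,"ay":0,"az":-0.14,"jaw":-0.1},{"tx":0,"ty":0,"tz":0,"ax":0,"ay":0,"az":0,"jaw":-0.1}]'
python3 go.py 601 167.2 35.7
```

```text
time_s: 5.08
eef_pos: [600.4, 167.1, 33.5]
ee_rot: [-0.0, 0.89, 0.456, -0.0]
force: [0.9, 0.0, -0.9]
grip_width: 0.548
grip_force: 0.0
time_s: 5.7
eef_pos: [600.4, 167.1, 33.5]
ee_rot: [-0.0, 0.603, 0.798, -0.0]
force: [0.3, -0.2, 0.1]
grip_width: 0.548
grip_force: 0.0
time_s: 5.95
eef_pos: [600.5, 167.1, 33.6]
ee_rot: [-0.0, 0.549, 0.836, -0.0]
force: [0.6, 0.8, -0.3]
grip_width: 0.548
grip_force: 0.0
tcp [600.47 167.12  33.56] shift txyz [-0.14  0.52 -2.14] yaw 113.47095191684649 z [-0. -0. -1.] grip 0.5481558463662664 0.0 F [ 0.58  0.79 -0.26] t 5.95 j [ 0.08  0.73  1.39  0.    1.03 -0.33]
```

```bash
python3 -m jog '[{"tx":0,"ty":0,"tz":-2.5,"ax":0,"ay":0,"az":0,"jaw":-0.1},{"tx":0,"ty":0,"tz":0,"ax":0,"ay":0,"az":0,"jaw":-0.1}]'
python3 -m jog '[{"tx":0,"ty":0,"tz":0,"ax":0,"ay":0,"az":0,"jaw":0.1},{"tx":0,"ty":0,"tz":0,"ax":0,"ay":0,"az":0,"jaw":0.2},{"tx":0,"ty":0,"tz":0,"ax":0,"ay":0,"az":0,"jaw":0.3},{"tx":0,"ty":0,"tz":0,"ax":0,"ay":0,"az":0,"jaw":0.4},{"tx":0,"ty":0,"tz":0,"ax":0,"ay":0,"az":0,"jaw":0.5}]' 20
python3 go.py 601 167.2 36
```

```text
time_s: 6.2
eef_pos: [600.7, 167.2, 36.6]
ee_rot: [0.0, 0.549, 0.836, 0.0]
force: [0.7, -0.5, -0.5]
grip_width: 0.55
grip_force: 0.0
time_s: 6.82
eef_pos: [600.8, 167.2, 36.5]
ee_rot: [0.0, 0.548, 0.836, 0.0]
force: [0.6, 0.5, 0.5]
grip_width: 0.327
grip_force: 19.7
tcp [600.77 167.17  36.47] shift txyz [-0.06  0.22  0.47] yaw 113.54235624406142 z [ 0.  0. -1.] grip 0.32711135482651327 19.690922498703003 F [0.64 0.54 0.48] t 6.825 j [ 0.08  0.73  1.38  0.    1.03 -0.33]
```

```bash
python3 -m jog '[{"tx":0,"ty":0,"tz":0,"ax":0,"ay":0,"az":0,"jaw":0.8},{"tx":0,"ty":0,"tz":-5,"ax":0,"ay":0,"az":0,"jaw":0.8},{"tx":0,"ty":0,"tz":-35,"ax":0,"ay":0,"az":0,"jaw":0.8},{"tx":0,"ty":0,"tz":-45,"ax":0,"ay":0,"az":0,"jaw":0.8},{"tx":0,"ty":0,"tz":0,"ax":0,"ay":0,"az":0,"jaw":0.8}]' 70
python3 go.py 579.4 -254.8 115
```

```text
time_s: 7.45
eef_pos: [601.9, 167.3, 124.7]
ee_rot: [0.002, 0.548, 0.837, 0.002]
force: [-0.9, 0.8, -1.3]
grip_width: 0.289
grip_force: 69.0
tcp [601.93 167.29 124.71] shift txyz [-377.9  -189.37    9.39] yaw 113.55298748450136 z [ 0.01  0.   -1.  ] grip 0.2889957595205676 68.9531421661377 F [-0.87  0.82 -1.34] t 7.45 j [ 0.08  0.62  1.32 -0.    1.2  -0.33]
```

```bash
python3 -m jog '[{"tx":-45,"ty":-22.5,"tz":0,"ax":0,"ay":0,"az":0,"jaw":0.8},{"tx":-50,"ty":-25,"tz":0,"ax":0,"ay":0,"az":0,"jaw":0.8},{"tx":-50,"ty":-25,"tz":0,"ax":0,"ay":0,"az":0,"jaw":0.8},{"tx":-50,"ty":-25,"tz":0,"ax":0,"ay":0,"az":0,"jaw":0.8},{"tx":-50,"ty":-25,"tz":0,"ax":0,"ay":0,"az":0,"jaw":0.8}]'
python3 -m jog '[{"tx":-50,"ty":-25,"tz":0,"ax":0,"ay":0,"az":0,"jaw":0.8},{"tx":-50,"ty":-25,"tz":0,"ax":0,"ay":0,"az":0,"jaw":0.8},{"tx":-25,"ty":-12.5,"tz":0,"ax":0,"ay":0,"az":0,"jaw":0.8},{"tx":-8,"ty":-4,"tz":0,"ax":0,"ay":0,"az":0,"jaw":0.8},{"tx":0,"ty":0,"tz":0,"ax":0,"ay":0,"az":0,"jaw":0.8}]'
python3 go.py 579.4 -254.8 85
python3 - <<'E'
from h import *
c=capture("side"); cv2.imwrite("pics/b.png",cv2.resize(c["color"][...,::-1][110:215,230:370],(800,600),interpolation=cv2.INTER_CUBIC))
E
```

```text
time_s: 8.07
eef_pos: [585.2, -107.9, 120.1]
ee_rot: [-0.001, 0.548, 0.837, -0.0]
force: [-0.2, -0.3, -1.4]
grip_width: 0.289
grip_force: 69.0
time_s: 8.7
eef_pos: [578.1, -254.2, 120.6]
ee_rot: [-0.001, 0.548, 0.837, 0.0]
force: [0.2, -0.3, -1.3]
grip_width: 0.289
grip_force: 69.0
tcp [ 578.12 -254.18  120.56] shift txyz [-1.13  0.95 35.56] yaw 113.54875826333604 z [-0.  0. -1.] grip 0.2892432079344822 68.96664261817932 F [ 0.19 -0.27 -1.35] t 8.7 j [-0.6   0.64  1.29  0.    1.21 -1.01]
```

View pics/b.png

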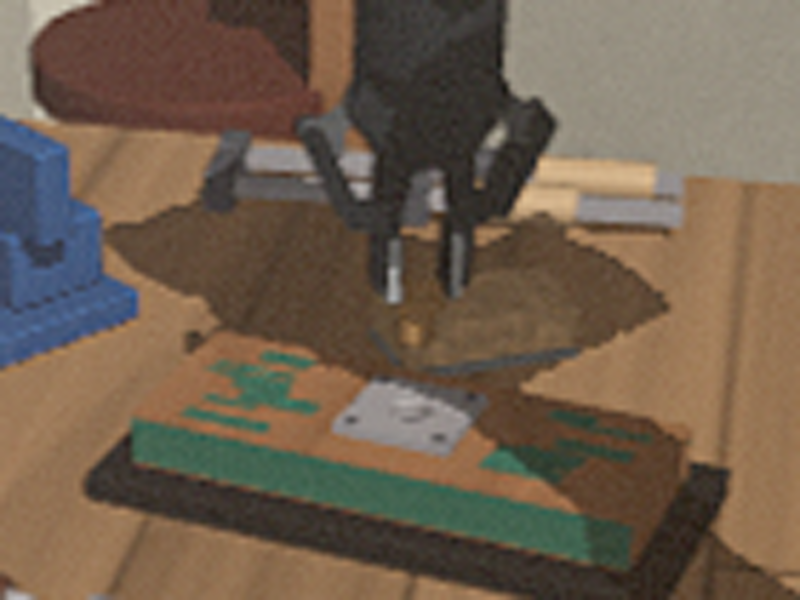

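Run:
```python
from h import *
c=capture("side"); im=c["color"][...,::-1][145:180,285:325].astype(float)
im=np.clip(im*1.8,0,255).astype(np.uint8)
cv2.imwrite("pics/c.png",cv2.resize(im,(680,595),interpolation=cv2.INTER_CUBIC))
P=c["camera_from_world"]
def pj(p):
    q=P@np.array([*p,1.]); return c["cx"]+c["fx"]*q[0]/-q[2], c["cy"]-c["fy"]*q[1]/-q[2]
t=np.array(sense()["eef_pos"])
for dz in(3.5,-2.5,-24.5): u,v=pj(t+[0,0,dz]); print(dz,((u-285)*17+8,(v-145)*17+8))
c=capture("top"); cv2.imwrite("pics/c_top.png",c["color"][...,::-1])
```

```text
3.5 (np.float64(313.05264842404836), np.float64(260.7744307147426))
-2.5 (np.float64(311.7481487941777), np.float64(292.0717724455675))
-24.5 (np.float64(307.019274213528), np.float64(405.5261578388954))
```

View pics/c.png

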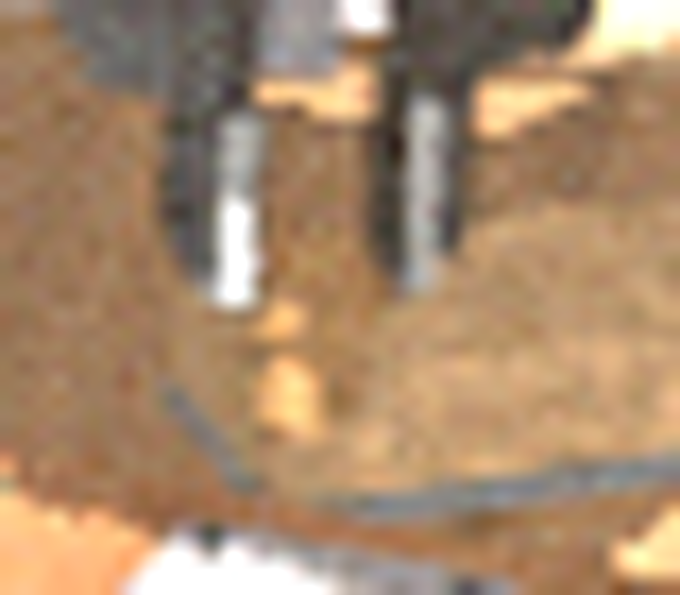

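The crop shows the bushing hanging square between the fingers: flange at about (280,320), shank to (290,435). Its right half is in shadow, and it matches the projected axis at column 308. Next I'll centre over the bore and lower.

```bash
python3 -m jog '[{"tx":-1.1,"ty":1,"tz":20,"ax":0,"ay":0,"az":0,"jaw":0.8},{"tx":0,"ty":0,"tz":15,"ax":0,"ay":0,"az":0,"jaw":0.8},{"tx":0,"ty":0,"tz":0,"ax":0,"ay":0,"az":0,"jaw":0.8},{"tx":0,"ty":0,"tz":0,"ax":0,"ay":0,"az":0,"jaw":0.8}]'
python3 go.py 579.4 -254.8 80
```

```text
time_s: 9.35
eef_pos: [580.0, -255.4, 86.9]
ee_rot: [0.0, 0.548, 0.837, 0.0]
force: [-0.1, -0.4, 0.3]
grip_width: 0.291
grip_force: 69.0
tcp [ 580.02 -255.4    86.92] shift txyz [ 0.8  -0.34  6.92] yaw 113.56705615554243 z [ 0. -0. -1.] grip 0.2908267677075918 68.96671414375305 F [-0.14 -0.41  0.27] t 9.35 j [-0.6   0.68  1.31  0.    1.14 -1.01]
```

```bash
python3 -m jog '[{"tx":0.7,"ty":-0.3,"tz":3,"ax":0,"ay":0,"az":0,"jaw":0.8},{"tx":0,"ty":0,"tz":2,"ax":0,"ay":0,"az":0,"jaw":0.8},{"tx":0,"ty":0,"tz":2,"ax":0,"ay":0,"az":0,"jaw":0.8}]'
python3 -m jog '[{"tx":0,"ty":0,"tz":1.5,"ax":0,"ay":0,"az":0,"jaw":0.8},{"tx":0,"ty":0,"tz":0,"ax":0,"ay":0,"az":0,"jaw":0.8}]'
python3 -m jog '[{"tx":0,"ty":0,"tz":1,"ax":0,"ay":0,"az":0,"jaw":0.8},{"tx":0,"ty":0,"tz":0,"ax":0,"ay":0,"az":0,"jaw":0.8}]'
python3 go.py 579.4 -254.8 80
```

```text
time_s: 9.72
eef_pos: [579.1, -255.0, 79.3]
ee_rot: [0.0, 0.548, 0.836, 0.0]
force: [0.8, -0.1, -0.9]
grip_width: 0.285
grip_force: 69.0
time_s: 9.98
eef_pos: [579.1, -254.9, 77.7]
ee_rot: [-0.0, 0.548, 0.837, 0.0]
force: [-0.1, 0.7, -0.9]
grip_width: 0.29
grip_force: 69.0
time_s: 10.22
eef_pos: [579.1, -254.9, 76.7]
ee_rot: [-0.0, 0.548, 0.837, 0.0]
force: [0.2, 1.5, -0.9]
grip_width: 0.291
grip_force: 69.0
tcp [ 579.13 -254.95   76.75] shift txyz [ 0.03  0.3  -3.25] yaw 113.54774938762128 z [-0.  0. -1.] grip 0.29125073144908675 68.96394968032837 F [ 0.23  1.52 -0.91] t 10.225 j [-0.6   0.69  1.32  0.    1.12 -1.01]
```

```bash
python3 -m jog '[{"tx":0,"ty":0,"tz":1,"ax":0,"ay":0,"az":0,"jaw":0.8},{"tx":0,"ty":0,"tz":0,"ax":0,"ay":0,"az":0,"jaw":0.8}]'
python3 -m jog '[{"tx":0,"ty":0,"tz":1,"ax":0,"ay":0,"az":0,"jaw":0.8},{"tx":0,"ty":0,"tz":0,"ax":0,"ay":0,"az":0,"jaw":0.8}]'
```

```text
time_s: 10.48
eef_pos: [579.1, -254.9, 75.7]
ee_rot: [-0.0, 0.548, 0.837, 0.0]
force: [-0.5, -1.1, -1.1]
grip_width: 0.293
grip_force: 69.0
time_s: 10.72
eef_pos: [579.1, -255.0, 74.7]
ee_rot: [0.0, 0.548, 0.837, -0.0]
force: [-0.8, 0.1, -1.2]
grip_width: 0.29
grip_force: 68.9
```

```bash
python3 -m jog '[{"tx":0,"ty":0,"tz":1,"ax":0,"ay":0,"az":0,"jaw":0.8},{"tx":0,"ty":0,"tz":0,"ax":0,"ay":0,"az":0,"jaw":0.8}]'
python3 -m jog '[{"tx":0,"ty":0,"tz":1,"ax":0,"ay":0,"az":0,"jaw":0.8},{"tx":0,"ty":0,"tz":0,"ax":0,"ay":0,"az":0,"jaw":0.8}]'
python3 -m jog '[{"tx":0,"ty":0,"tz":1,"ax":0,"ay":0,"az":0,"jaw":0.8},{"tx":0,"ty":0,"tz":0,"ax":0,"ay":0,"az":0,"jaw":0.8}]'
```

```text
time_s: 10.98
eef_pos: [579.1, -255.1, 73.7]
ee_rot: [0.0, 0.548, 0.836, -0.0]
force: [1.0, -0.8, -1.1]
grip_width: 0.289
grip_force: 69.0
time_s: 11.22
eef_pos: [579.1, -255.0, 72.7]
ee_rot: [-0.0, 0.548, 0.837, -0.0]
force: [-0.3, -0.5, -0.7]
grip_width: 0.29
grip_force: 69.0
time_s: 11.48
eef_pos: [579.1, -255.0, 71.7]
ee_rot: [-0.0, 0.548, 0.837, -0.0]
force: [0.7, -1.3, -1.9]
grip_width: 0.293
grip_force: 69.0
```

```bash
python3 -m jog '[{"tx":0,"ty":0,"tz":1,"ax":0,"ay":0,"az":0,"jaw":0.8},{"tx":0,"ty":0,"tz":0,"ax":0,"ay":0,"az":0,"jaw":0.8}]'
python3 -m jog '[{"tx":0,"ty":0,"tz":1,"ax":0,"ay":0,"az":0,"jaw":0.8},{"tx":0,"ty":0,"tz":0,"ax":0,"ay":0,"az":0,"jaw":0.8}]'
python3 -m jog '[{"tx":0,"ty":0,"tz":1,"ax":0,"ay":0,"az":0,"jaw":0.8},{"tx":0,"ty":0,"tz":0,"ax":0,"ay":0,"az":0,"jaw":0.8}]'
```

```text
time_s: 11.72
eef_pos: [579.1, -255.0, 70.7]
ee_rot: [-0.0, 0.548, 0.836, 0.0]
force: [0.0, -2.1, -1.2]
grip_width: 0.288
grip_force: 69.0
time_s: 11.98
eef_pos: [579.1, -255.0, 69.7]
ee_rot: [-0.0, 0.548, 0.837, -0.0]
force: [-0.1, -1.0, -0.5]
grip_width: 0.291
grip_force: 69.0
time_s: 12.22
eef_pos: [579.2, -255.1, 69.2]
ee_rot: [0.0, 0.548, 0.837, -0.0]
force: [-0.8, -0.1, 3.1]
grip_width: 0.288
grip_force: 69.7
```

```bash
python3 -m jog '[{"tx":0,"ty":0,"tz":0.8,"ax":0,"ay":0,"az":0,"jaw":0.8},{"tx":0,"ty":0,"tz":0,"ax":0,"ay":0,"az":0,"jaw":0.8}]'
python3 -m jog '[{"tx":0,"ty":0,"tz":0.8,"ax":0,"ay":0,"az":0,"jaw":0.8},{"tx":0,"ty":0,"tz":0,"ax":0,"ay":0,"az":0,"jaw":0.8}]'
```

```text
time_s: 12.48
eef_pos: [579.2, -255.1, 68.2]
ee_rot: [0.0, 0.548, 0.837, -0.0]
force: [-0.9, -1.2, 4.2]
grip_width: 0.291
grip_force: 69.8
time_s: 12.72
eef_pos: [579.2, -255.0, 67.2]
ee_rot: [0.0, 0.548, 0.837, 0.0]
force: [-0.6, -0.1, 3.6]
grip_width: 0.285
grip_force: 69.8
```

```bash
python3 -m jog '[{"tx":0,"ty":0,"tz":0.8,"ax":0,"ay":0,"az":0,"jaw":0.8},{"tx":0,"ty":0,"tz":0.8,"ax":0,"ay":0,"az":0,"jaw":0.8}]'
python3 -m jog '[{"tx":0,"ty":0,"tz":0.8,"ax":0,"ay":0,"az":0,"jaw":0.8},{"tx":0,"ty":0,"tz":0.8,"ax":0,"ay":0,"az":0,"jaw":0.8}]'
python3 -m jog '[{"tx":0,"ty":0,"tz":0.8,"ax":0,"ay":0,"az":0,"jaw":0.8}]'
```

```text
time_s: 12.98
eef_pos: [579.2, -255.0, 65.6]
ee_rot: [0.0, 0.548, 0.837, -0.0]
force: [-0.9, -2.0, 4.2]
grip_width: 0.29
grip_force: 69.8
time_s: 13.22
eef_pos: [579.2, -255.0, 63.9]
ee_rot: [0.0, 0.548, 0.837, 0.0]
force: [-0.0, -1.7, 4.1]
grip_width: 0.291
grip_force: 69.8
time_s: 13.35
eef_pos: [579.2, -255.0, 63.2]
ee_rot: [0.0, 0.548, 0.837, 0.0]
force: [-0.6, -1.5, 4.2]
grip_width: 0.29
grip_force: 69.8
```

```bash
python3 -m jog '[{"tx":0,"ty":0,"tz":0.8,"ax":0,"ay":0,"az":0,"jaw":0.8},{"tx":0,"ty":0,"tz":0.8,"ax":0,"ay":0,"az":0,"jaw":0.8}]'
python3 -m jog '[{"tx":0,"ty":0,"tz":0.8,"ax":0,"ay":0,"az":0,"jaw":0.8}]'
python3 -m jog '[{"tx":0,"ty":0,"tz":0.8,"ax":0,"ay":0,"az":0,"jaw":0.8}]'
```

```text
time_s: 13.6
eef_pos: [579.2, -255.0, 61.6]
ee_rot: [0.0, 0.548, 0.837, 0.0]
force: [-0.3, -1.4, 4.0]
grip_width: 0.295
grip_force: 69.8
time_s: 13.72
eef_pos: [579.2, -255.0, 60.8]
ee_rot: [0.0, 0.548, 0.837, -0.0]
force: [-0.7, -0.1, 4.3]
grip_width: 0.288
grip_force: 69.8
time_s: 13.85
eef_pos: [579.3, -255.1, 60.4]
ee_rot: [0.0, 0.548, 0.837, -0.0]
force: [-1.9, -1.2, 10.0]
grip_width: 0.287
grip_force: 70.7
```

```bash
python3 -m jog '[{"tx":0,"ty":0,"tz":0.6,"ax":0,"ay":0,"az":0,"jaw":0.8}]'
python3 -m jog '[{"tx":0,"ty":0,"tz":0.6,"ax":0,"ay":0,"az":0,"jaw":0.8}]'
python3 -m jog '[{"tx":0,"ty":0,"tz":0.6,"ax":0,"ay":0,"az":0,"jaw":0.8}]'
```

```text
time_s: 13.98
eef_pos: [579.4, -255.2, 60.2]
ee_rot: [0.001, 0.548, 0.837, -0.0]
force: [-1.8, -1.7, 10.2]
grip_width: 0.29
grip_force: 70.9
time_s: 14.1
eef_pos: [579.4, -255.2, 59.7]
ee_rot: [0.001, 0.548, 0.837, -0.0]
force: [-2.3, -1.6, 10.5]
grip_width: 0.288
grip_force: 71.0
time_s: 14.22
eef_pos: [579.4, -255.2, 59.1]
ee_rot: [0.001, 0.548, 0.837, -0.0]
force: [-1.5, -1.1, 10.7]
grip_width: 0.289
grip_force: 71.0
```

```bash
python3 -m jog '[{"tx":0,"ty":0,"tz":0.7,"ax":0,"ay":0,"az":0,"jaw":0.8},{"tx":0,"ty":0,"tz":0.7,"ax":0,"ay":0,"az":0,"jaw":0.8},{"tx":0,"ty":0,"tz":0.7,"ax":0,"ay":0,"az":0,"jaw":0.8}]'
python3 -m jog '[{"tx":0,"ty":0,"tz":0.7,"ax":0,"ay":0,"az":0,"jaw":0.8},{"tx":0,"ty":0,"tz":0.7,"ax":0,"ay":0,"az":0,"jaw":0.8},{"tx":0,"ty":0,"tz":0.7,"ax":0,"ay":0,"az":0,"jaw":0.8}]'
python3 -m jog '[{"tx":0,"ty":0,"tz":0.7,"ax":0,"ay":0,"az":0,"jaw":0.8},{"tx":0,"ty":0,"tz":0.7,"ax":0,"ay":0,"az":0,"jaw":0.8}]'
python3 go.py 579.1 -255 50
```

```text
time_s: 14.6
eef_pos: [579.4, -255.2, 57.0]
ee_rot: [0.001, 0.548, 0.837, -0.0]
force: [-3.0, -1.2, 10.1]
grip_width: 0.291
grip_force: 71.0
time_s: 14.98
eef_pos: [579.4, -255.2, 54.9]
ee_rot: [0.001, 0.548, 0.837, -0.0]
force: [-2.4, -0.3, 10.0]
grip_width: 0.287
grip_force: 71.0
time_s: 15.22
eef_pos: [579.4, -255.2, 53.5]
ee_rot: [0.001, 0.548, 0.837, -0.0]
force: [-1.6, -1.1, 10.5]
grip_width: 0.292
grip_force: 71.0
tcp [ 579.39 -255.24   53.54] shift txyz [ 0.34 -0.17  3.54] yaw 113.55346707398978 z [ 0. -0. -1.] grip 0.29180540834673774 70.9739363193512 F [-1.59 -1.07 10.47] t 15.225 j [-0.6   0.72  1.34 -0.    1.08 -1.01]
```

```bash
python3 -m jog '[{"tx":0,"ty":0,"tz":0.7,"ax":0,"ay":0,"az":0,"jaw":0.8},{"tx":0,"ty":0,"tz":0.7,"ax":0,"ay":0,"az":0,"jaw":0.8},{"tx":0,"ty":0,"tz":0.7,"ax":0,"ay":0,"az":0,"jaw":0.8}]'
python3 -m jog '[{"tx":0,"ty":0,"tz":0.7,"ax":0,"ay":0,"az":0,"jaw":0.8},{"tx":0,"ty":0,"tz":0.7,"ax":0,"ay":0,"az":0,"jaw":0.8}]'
python3 -m jog '[{"tx":0,"ty":0,"tz":0.6,"ax":0,"ay":0,"az":0,"jaw":0.8}]'
python3 -m jog '[{"tx":0,"ty":0,"tz":0.6,"ax":0,"ay":0,"az":0,"jaw":0.8}]'
```

```text
time_s: 15.6
eef_pos: [579.4, -255.2, 51.4]
ee_rot: [0.001, 0.548, 0.837, -0.0]
force: [-2.0, -1.1, 10.0]
grip_width: 0.291
grip_force: 71.0
time_s: 15.85
eef_pos: [579.4, -255.2, 50.0]
ee_rot: [0.001, 0.548, 0.837, -0.0]
force: [-3.0, -2.3, 10.3]
grip_width: 0.291
grip_force: 71.0
time_s: 15.98
eef_pos: [579.4, -255.2, 49.4]
ee_rot: [0.001, 0.548, 0.837, -0.0]
force: [-2.0, -0.7, 9.2]
grip_width: 0.291
grip_force: 71.0
time_s: 16.1
eef_pos: [579.4, -255.2, 48.9]
ee_rot: [0.001, 0.548, 0.837, -0.0]
force: [-1.8, -1.9, 10.0]
grip_width: 0.295
grip_force: 71.0
```

```bash
python3 -m jog '[{"tx":0,"ty":0,"tz":0.5,"ax":0,"ay":0,"az":0,"jaw":0.8}]'
python3 -m jog '[{"tx":0,"ty":0,"tz":0.5,"ax":0,"ay":0,"az":0,"jaw":0.8}]'
python3 -m jog '[{"tx":0,"ty":0,"tz":0.5,"ax":0,"ay":0,"az":0,"jaw":0.8}]'
```

```text
time_s: 16.23
eef_pos: [579.4, -255.2, 48.3]
ee_rot: [0.001, 0.548, 0.837, -0.0]
force: [-1.9, -1.1, 10.0]
grip_width: 0.292
grip_force: 71.0
time_s: 16.35
eef_pos: [579.4, -255.3, 47.9]
ee_rot: [0.001, 0.548, 0.837, -0.0]
force: [-2.0, -1.4, 13.3]
grip_width: 0.291
grip_force: 71.3
time_s: 16.48
eef_pos: [579.5, -255.3, 47.8]
ee_rot: [0.001, 0.548, 0.837, -0.0]
force: [-3.5, 0.0, 15.8]
grip_width: 0.287
grip_force: 71.9
```

```bash
python3 -m jog '[{"tx":0,"ty":0,"tz":0.4,"ax":0,"ay":0,"az":0,"jaw":0.8}]'
```

```text
time_s: 16.6
eef_pos: [579.5, -255.3, 47.8]
ee_rot: [0.001, 0.548, 0.837, -0.0]
force: [-4.3, 1.6, 18.3]
grip_width: 0.289
grip_force: 72.3
```

```bash
python3 -m jog '[{"tx":0,"ty":0,"tz":-1,"ax":0,"ay":0,"az":0,"jaw":0.8}]'
python3 -m jog '[{"tx":0,"ty":0,"tz":0,"ax":0,"ay":0,"az":0,"jaw":0.1},{"tx":0,"ty":0,"tz":0,"ax":0,"ay":0,"az":0,"jaw":-0.1},{"tx":0,"ty":0,"tz":0,"ax":0,"ay":0,"az":0,"jaw":-0.1}]'
```

```text
time_s: 16.73
eef_pos: [579.4, -255.2, 47.9]
ee_rot: [0.001, 0.548, 0.837, -0.0]
force: [-1.0, -2.1, 5.5]
grip_width: 0.288
grip_force: 70.7
time_s: 17.1
eef_pos: [579.0, -254.6, 46.5]
ee_rot: [-0.001, 0.548, 0.837, 0.0]
force: [-0.3, 0.3, -0.2]
grip_width: 0.551
grip_force: 0.0
```

```bash
python3 -m jog '[{"tx":0,"ty":0,"tz":-10,"ax":0,"ay":0,"az":0,"jaw":-0.1},{"tx":0,"ty":0,"tz":-40,"ax":0,"ay":0,"az":0,"jaw":-0.1},{"tx":0,"ty":0,"tz":-50,"ax":0,"ay":0,"az":0,"jaw":-0.1},{"tx":0,"ty":0,"tz":-50,"ax":0,"ay":0,"az":0,"jaw":0.5},{"tx":0,"ty":0,"tz":0,"ax":0,"ay":0,"az":0,"jaw":1}]' 40
python3 go.py 579.4 -255.2 60
python3 - <<'E'
from h import *
c=capture("side"); im=c["color"][...,::-1][160:210,275:330]
im=np.clip(im*1.4,0,255).astype(np.uint8)
cv2.imwrite("pics/d.png",cv2.resize(im,(660,600),interpolation=cv2.INTER_CUBIC))
v,u=np.mgrid[:420,:560]; D=c["depth"]; M=np.linalg.inv(c["camera_from_world"])
P=(np.stack([(u-c["cx"])/c["fx"]*D,-(v-c["cy"])/c["fy"]*D,-D,np.ones_like(D)],-1)@M.T)[...,:3]
r=np.hypot(P[...,0]-579.5,P[...,1]+252)
f=(r<11)&(r>7)&(P[...,2]>30)&(P[...,2]<80); s=(r>20)&(r<30)&(P[...,2]>30)&(P[...,2]<80)
print("flange z",np.median(P[f][:,2]),"face z",np.median(P[s][:,2]),f.sum(),s.sum())
E
```

```text
time_s: 17.73
eef_pos: [580.4, -255.7, 202.1]
ee_rot: [0.004, 0.548, 0.837, -0.0]
force: [-0.5, 0.3, -0.9]
grip_width: 0.129
grip_force: 0.0
tcp [ 580.43 -255.69  202.06] shift txyz [  1.89  -1.41 142.04] yaw 113.55607743568149 z [ 0.01 -0.   -1.  ] grip 0.12931412939016343 0.0 F [-0.53  0.34 -0.87] t 17.725 j [-0.6   0.57  1.19  0.    1.37 -1.01]
flange z 49.051577412944084 face z 42.965469303508144 19 80
```

View pics/d.png

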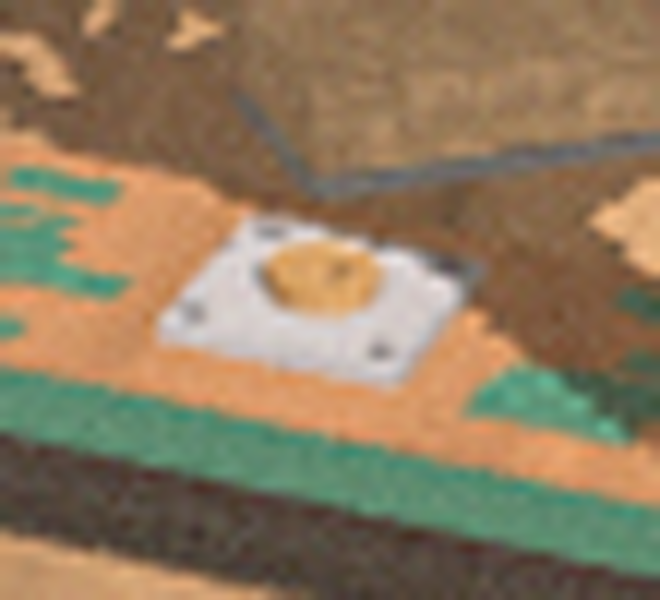

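The crop shows the flange at (322,278) lying flat on the socket face. Depth puts its top 6.1 mm above the face, against a 6 mm flange, so it is fully seated. The force also climbed from 10 N to 18 N with no further travel.

```bash
python3 -m jog '[{"tx":0,"ty":0,"tz":0,"ax":0,"ay":0,"az":0,"jaw":1},{"tx":0,"ty":0,"tz":0,"ax":0,"ay":0,"az":0,"jaw":1}]'
python3 -c "from rig import finish_job; print(finish_job())"
```

```text
time_s: 18.02
eef_pos: [578.8, -254.8, 195.8]
ee_rot: [-0.001, 0.548, 0.837, 0.0]
force: [-0.5, 0.6, -0.5]
grip_width: -0.0
grip_force: 0.0
the job is handed in; nothing more can be done
None
```

The smaller bronze bushing is pressed fully home in the socket, its shoulder flush on the face (peak push about 18 N), and the gripper let go, drew back and touched nothing else; I handed the job in at about 18 s.

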